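# Wedge the charging rest's catch open and free the penlight

## Robot

A 7-joint arm with a two-finger parallel gripper is mounted at the origin on a cart in front of the work surface, level with it; the furniture and walls round the work are solid. World frame = base frame: x ahead of the robot, y to its left, z up, the work surface at z = 0. Lengths are in m, angles in rad, forces in N, time in s.
With the tool pointing down it reaches from about 0.35 to 0.9 m from the base axis. Payload 8.1 kg.
Tool frame: the origin (TCP) lies at the very end of the fingers, on their centre line; the grasp point (between the pads) lies 19 mm behind it (r.grip_depth is the distance from the TCP to the grasp point, in m); z points along the fingers, y is the line along which they close (so a half turn about z gives the same grasp; the last joint's range is limited). The gripper opens to 85 mm and grips with 20 to 120 N. Pads are 22 mm wide; open, the fingers measure 114 mm over their backs; the gripper's body (76 mm by 85 mm) begins 54 mm behind the grasp point. The pads swing forward as they close: fully open they stand 13 mm farther back than shut.
Start: joints at [1.209, 0.434, 0.025, 1.573, -0.012, 1.134, -0.075], TCP at [0.16, -0.604, 0.231] pointing down, gripper open.
Joint ranges: [-2.62, 2.62], [-0.44, 2.09], [-1.27, 1.32], [0.08, 2.57], [-1.32, 4.46], [0.12, 2], [-2.74, 2.74]. Speed limits (rad/s): [2.22, 2.22, 3.01, 3.01, 3.14, 3.14, 3.14].

## Interface

Orientations are given as [roll, pitch, yaw] about the fixed x, y, z axes, in that order (R = Rz(yaw) Ry(pitch) Rx(roll)).
In Python, from bench import r gives the robot as it stands.
- The arm moves only by the tool apply_moves, never from a script. Its argument "deltas" is a list of rows, each a list of 3 entries, a list of its own where there are three numbers: the opening, from 0 (shut) to 1 (fully open), then the shift along the tool's x, y, z in m, then the turn about the tool's z in degrees. In form: [[hand, [x, y, z], roll], ...]. A call has exactly 5 rows; each row is the pose to reach, as a shift and turn from the pose commanded when the call began, along the tool's axes at that moment; what a row does not reach only later rows make up. A row lasts 1/10 s, in which the tool goes at most 50 mm and 8.59 degrees, less where a joint would pass 70% of its speed; a pose out of reach is approached as far as the arm can. A call with a gripper value outside its range is refused whole. The fingers move at their own pace and stop on an object; "newtons" is the grip in N (left out, the last holds). Time passes only in rows, so rows that repeat a pose let the fingers close, or fill a call up. It gives the time, the measured TCP pose, the force, the opening and the grip force at its end, in the units of the state.
- r.get_obs(): the state, without advancing time (a new reading comes with each control period).
- r.snapshot(name): name is "side" or "top" or "wrist"; returns a dict with "image" (400x640x3 uint8, blue, green, red), "fx", "fy", "cx", "cy" (pixels), "D" ([k1, k2, p1, p2, k3] as OpenCV has them; the pictures are not rectified), "rvec" (rotation vector, rad) and "tvec" (3), from world to camera coordinates, as OpenCV has them. Camera axes: x right, y down, z forward; pixel columns grow to the right and rows downward; lengths in m; the calibration is good to about 2 mm. A picture is of the moment at which its call begins. There is no depth.
- r.finish_job(): hands the job in; it is judged then, once.
The state is a dict: "t": time; "joint_positions": joint angles; "qvel": joint speeds; "joint_torque": joint torques, N m; "tool_pos": TCP position; "orientation": TCP orientation; "force": force on the tool from outside, world axes, zero at the start; "torque": the same for the moment, N m; "width": opening from 0.0 (shut) to 1.0 (fully open); "gripper_force": force on a finger pad.
Only numpy, scipy, OpenCV 4.12 (cv2) and the standard library are available. Lean on these libraries where they do the work, as an engineer would, in place of code of your own. Each camera call takes 0.05 s, during which the arm holds its last target. There are 200 camera calls.

## Task

The penlight is locked under the sprung catch of its sloping charging rest. First switch the rest off by flipping its toggle right over, so that it leans up the slope; then push the thicker of the two wooden wedges, tip first, up the channel of the rest until it holds the catch open by itself, let go of it, and lift the penlight out and lay it flat on the floor of the jewel tray. Leave the wedge in the channel and the switch off, and leave the thin wedge and the jars where they are.

Things in the scene. Friction and masses are not known exactly. Their poses are not given: they have to be found in the camera images.
- rest: the charging rest, a grey stand about 190 x 162 x 180 mm fixed to the desk. Origin on the desk top; its x axis (level) points up the slope, y to the left of somebody looking up the slope, z up. Its deck slopes up along +x at 30 degrees
- deck_origin (a point): origin of the deck's coordinates u (up the slope), v (= rest's y) and w (square to the deck, outwards), on the deck's surface, 100 mm above the rest's origin. A deck point is, in the rest's frame, x = u cos30 - w sin30, y = v, z = 100 mm + u sin30 + w cos30. The point's own axes are the rest's, not tilted. The deck's surface: w = 0, u -92 to 112, v -112 to 46 mm
- channel_mouth (a point): lower end of the wedge channel, on the deck, at the fence's inner face (u -34, v -50, w 0 mm). The channel runs up the slope; on its left is a fixed aluminium fence (v -50 to -42, u -34 to 44, 26 mm high, rounded lower end), on its right the catch's steel arm. With the catch shut the channel is 10 mm wide (v -60 to -50)
- channel_end (a point): upper end of the channel at the fence: the face of the end stop, 22 mm high (u 42, v -50, w 0 mm)
- catch (a joint): travel of the sprung steel catch, 0 shut to 0.021 m; slides towards -v (right) only, and springs back: 3.6 N at 0, 5.5 N at 0.016. Its arm (shut: v -70 to -60; u -30 to 62, w 2 to 26 mm, lower end rounded) is the right side of the channel; the thick wedge's full thickness moves it 16 mm, the thin one's only 6
- catch_nose (a point): left end of the catch's nose (u 55, v 4, w 30 mm when shut). A bar (u 48 to 62, up to 14 mm high, 33 near the penlight) joins the arm's upper end to this nose, which reaches over the penlight (w 27.5 to 33). The catch must move at least 11 mm before the nose clears the penlight's side
- toggle (a joint): angle of the steel switch lever: 0 = on, leaning 0.45 rad from upright towards -x of the rest (down the slope); 0.9 rad = off, leaning as much up the slope. It snaps over its centre at 0.45 rad; the tip needs about 2 N, pushed along +x, to start
- toggle_tip (a point): the lever's tip, 42 mm from its pivot (rest's frame, when on: x -76, y 28, z 126 mm)
- toggle_pivot (a point): the lever's pivot (rest's frame: x -58, y 28, z 88 mm), just above the level top (z 86) of the black switch block, 36 x 26 mm. The lever is 44 mm long, 7 to 11 mm thick, and swings in the rest's x-z plane
- penlight_mid (a point): centre of the black penlight, 132 mm long (its y axis, up the slope at the start), 14 x 14 mm in section, 0.05 kg, loose on a 10 mm wide, 12 mm high rail; starts at u 36, v 0, w 19 mm, between end stops (u -37 to -30 and 105 to 111, 24 mm high) and 20 mm high cheeks (u -34 to -14 and 88 to 108, |v| 9 to 13). Otherwise its sides are free, save at the catch
- wedge_mid (a point): centre of the thick plain-wood wedge: loose, 120 mm long, 26 thick, 30 high, about 0.09 kg, lying on the desk, centre 15 mm up. x axis to the tip, z up. 26 mm thick (y -13 to 13) from the tail (x -60, two dark lines near it) to x 0; then its -y side tapers evenly to 4 mm at the tip (x 60); the +y side is straight and goes along the fence, the tapered one along the catch
- thin_wedge_mid (a point): centre of the other wedge, of the same length, height and shape but 16 mm thick (y from -8 to 8); too thin for the catch. The two wedges may be in either place.
- jewel_tray: the black jewel tray, 219 x 275 x 22 mm, fixed; origin at the centre of its underside, y along its long side. Floor 5 mm above the desk, free from x -99 to 66 and y -128 to 128 mm inside a 22 mm high, 10 mm wide rim; a ring roll with rings standing up to 35 mm fills x 66 to 99
- stone_jar_1: a stone jar with black lid, 39 mm across, 43 mm high, origin under its centre
- stone_jar_2: another such jar
- wedge: the same thick wedge, origin in the middle of its underside
- penlight: the same penlight; origin on its underside, 2 mm from its centre
- tray_floor (a point): centre of the tray's free floor

How it is judged:
On the way, in this order (a step that is already met when the one before it is completed fails the run):
1. the toggle has been flipped to off (value of joint toggle above 0.8 rad), for 0.2 s.
2. the thick wedge alone holds the catch open by more than 13.5 mm, nobody touching wedge or catch (value of joint catch above 0.0135 m and contact force between wedge and catch above 1 N and contact force between each of the fingers, the arm and wedge below 0.1 N and contact force between the fingers and catch below 0.1 N), for 0.3 s.
3. the penlight has been lifted out with the catch still wedged (value of joint catch above 0.0135 m and contact force between wedge and catch above 1 N and distance of penlight_mid from where it was at the start of the episode above 0.05 m), for 0.1 s.
At the end, for the whole second after the job is handed in: The toggle is off (over 0.8 rad), the thick wedge still holds the catch open by more than 13.5 mm, and the penlight lies at rest and flat (within 0.08 rad) on the floor of the jewel tray, inside its rim and off the ring roll (value of joint toggle above 0.8 rad and value of joint catch above 0.0135 m and contact force between wedge and catch above 1 N and x of penlight_mid in the frame of jewel_tray between -0.099 and 0.062 m and y of penlight_mid in the frame of jewel_tray between -0.125 and 0.125 m and z of penlight_mid in the frame of jewel_tray below 0.022 m and angle between penlight_mid's own y axis and vertical above 1.49 rad and linear speed of each of penlight, wedge below 0.02 m/s); the robot touches nothing.
It fails at once if a jar moved by over 25 mm (distance of any of stone_jar_1, stone_jar_2 from where it was at the start of the episode above 0.025 m).
It fails at once if the thin wedge moved by over 25 mm (distance of thin_wedge_mid from where it was at the start of the episode above 0.025 m).
It fails at once if a jar tipped over (angle between any of stone_jar_1, stone_jar_2's own z axis and vertical above 0.5 rad).
It also fails if it takes over 61 s, if anything falls off the work surface, if the arm or the gripper's body presses on something with over 40 N, if the wrist force passes 120 N, or if a joint passes its speed limit or range.

## Working session

There is one attempt and no reset: what is moved stays moved. The work goes in short steps, Python scripts to look and compute and a tool call to move; the robot and the scene stay as the last step left them, time stands still between calls to the robot, and variables do not carry over. Pictures are saved under pics/ and viewed, at most 10 in all, crops included, and the job is handed in when it is done.

Besides the shell and the picture viewer there is one more tool, called after "Request:" as name([rows], argument=value, ...), one row to a line, values as JSON. apply_moves: Moves the arm, as the interface text tells. Its arguments: {"type":"object","properties":{"deltas":{"type":"array","items":{"type":"array"}},"newtons":{"type":"number"}},"required":["deltas"]}

```bash
mkdir -p pics; ls; cat > h.py <<'E'
import numpy as np,cv2
from bench import r
def snap(n,f=None):
    s=r.snapshot(n)
    if f: cv2.imwrite('pics/'+f,s['image'])
    s['K']=np.array([[s['fx'],0,s['cx']],[0,s['fy'],s['cy']],[0,0,1.]]);s['D']=np.array(s['D'],float)
    s['rvec']=np.array(s['rvec'],float);s['tvec']=np.array(s['tvec'],float).reshape(3)
    return s
def ray(s,px):
    R=cv2.Rodrigues(s['rvec'])[0]
    p=cv2.undistortPoints(np.array(px,float).reshape(-1,1,2),s['K'],s['D']).reshape(-1,2)
    d=np.c_[p,np.ones(len(p))]@R
    return -R.T@s['tvec'],d
def onz(s,px,z):
    c,d=ray(s,px); z=np.broadcast_to(z,len(d)); return c+d*((z-c[2])/d[:,2])[:,None]
def proj(s,P): return cv2.projectPoints(np.array(P,float).reshape(-1,1,3),s['rvec'],s['tvec'],s['K'],s['D'])[0].reshape(-1,2)
E
python3 - <<'E'
from h import *
a=snap('top','top0.png');b=snap('side','side0.png');snap('wrist','wrist0.png')
o=r.get_obs();print(o['tool_pos'],o['orientation'],o['t'],r.grip_depth)
for s in(a,b):
    c,d=ray(s,[[320,200]]);print(c,d)
E
```

```text
pics
[ 0.15983148 -0.60381331  0.23070846] [-3.14036292e+00  9.52792435e-05  2.58762027e-01] 0.15 0.0187
[0.41039501 0.25039812 0.97224503] [[ 0.14361349  0.00204474 -0.98967798]]
[0.39886488 0.98952656 0.69984612] [[ 0.14469198 -0.78041828 -0.60851403]]
```

View pics/top0.png

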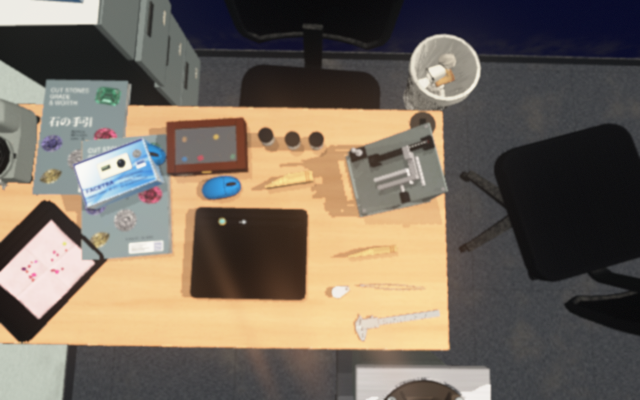

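View pics/side0.png

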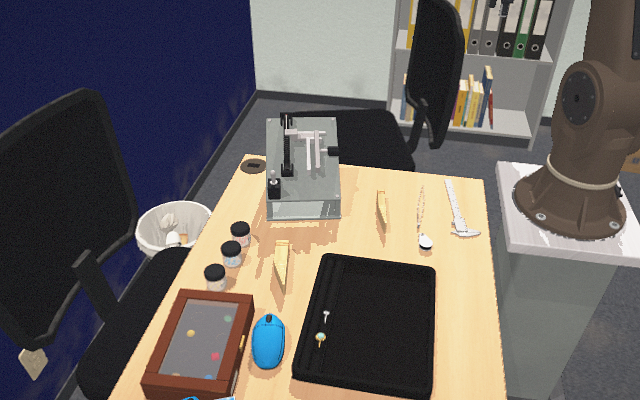

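The top view shows the rest at (397,170), wedges at (285,180) and (368,252), tray at (249,253) and jars at (265–316,137). The side view shows the rest at (303,165), its up-slope pointing away from the camera. Next I'll enlarge the details.

```bash
python3 - <<'E'
import cv2,numpy as np
t=cv2.imread('pics/top0.png');s=cv2.imread('pics/side0.png')
f=lambda a,k:cv2.resize(a,None,fx=k,fy=k,interpolation=cv2.INTER_CUBIC)
A=f(t[110:230,340:460],3.3)[:396,:396]
B=f(s[105:230,250:350],3.3)
C=f(t[160:270,250:410],2.5)[:,:]
D=f(s[180:310,260:400],2.3)
im=np.zeros((600,800,3),np.uint8)
def put(a,y,x):
    a=a[:600-y,:800-x]; im[y:y+a.shape[0],x:x+a.shape[1]]=a
put(A,0,0);put(C,396,0);put(B,0,400);put(D[:200],412,400);cv2.imwrite('pics/c1.png',im)
E
```

```text
(no output)
```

View pics/c1.png

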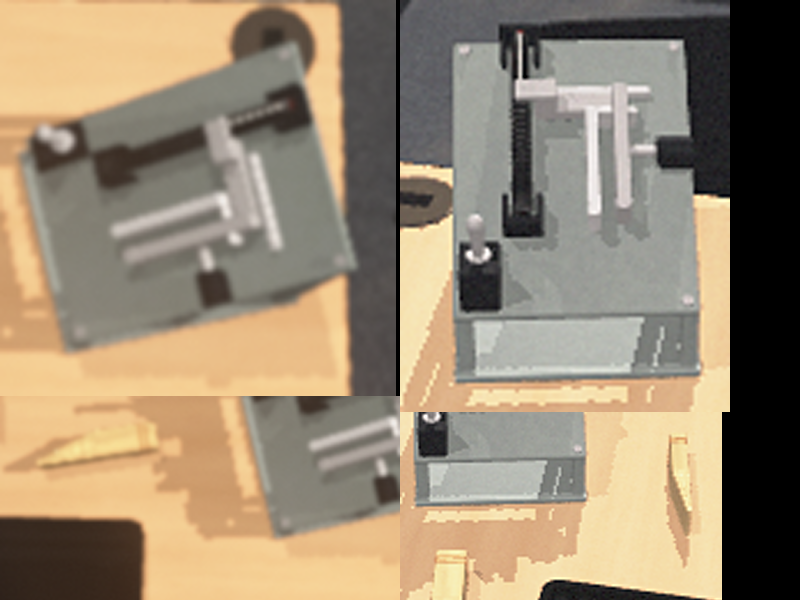

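Crop: the wedge at top px (265,188)→(312,177) is the thick one, with its tip pointing away from the rest. I can read the deck corners clearly in both views. I'll fit the rest pose from those corners.

```bash
cat >> h.py <<'E'
from scipy.optimize import least_squares
c30,s30=np.cos(np.pi/6),.5
def deck(u,v,w): return np.array([u*c30-w*s30,v,.1+u*s30+w*c30])
def R2W(p,q): # rest frame -> world, p=(x,y,yaw)
    q=np.atleast_2d(q);c,s=np.cos(p[2]),np.sin(p[2])
    return np.c_[p[0]+c*q[:,0]-s*q[:,1],p[1]+s*q[:,0]+c*q[:,1],q[:,2]]
E
python3 - <<'E'
from h import *
a=snap('top');b=snap('side')
Q=np.array([deck(-.092,.046,0),deck(-.092,-.112,0),deck(.112,.046,0),deck(.112,-.112,0)])
T=np.array([[25,155],[68,348],[297,40],[352,262]])/3.3+[340,110]
S=np.array([[55,312],[298,318],[55,42],[287,40]])/3.3+[250,105]
f=lambda p:np.r_[(proj(a,R2W(p,Q))-T).ravel(),(proj(b,R2W(p,Q))-S).ravel()]
o=least_squares(f,[.55,-.15,-1.4],loss='soft_l1');print(o.x,np.round(f(o.x),1))
p=o.x;np.save('rest.npy',p)
print('tip',R2W(p,[-.076,.028,.126]),'toggle px',proj(a,R2W(p,[-.076,.028,.126])),proj(b,R2W(p,[-.076,.028,.126])))
print('wedge tip/tail',onz(a,[[265.2,187.6],[311.5,176]],.03))
print('tray',onz(a,[[191,298],[195,208],[307,209],[306,299]],.022))
print('jars',onz(a,[[265,133],[292,137],[316,138]],.043))
E
```

```text
[ 0.63589651  0.1009342  -1.34904112] [-0.5 -5.4  0.7 -0.3 -0.7  1.1  0.7  3.8 -1.2  2.2  0.6 -1.  -0.2 -0.
 -0.1 -0.4]
tip [[0.64649527 0.18123156 0.126     ]] toggle px [[352.61032598 150.2971319 ]] [[272.23747743 172.10783602]]
wedge tip/tail [[0.57553221 0.38683927 0.03      ]
 [0.60638746 0.27422616 0.03      ]]
tray [[0.3086321  0.5540449  0.022     ]
 [0.52343034 0.55772317 0.022     ]
 [0.52549101 0.2838189  0.022     ]
 [0.31050881 0.28163111 0.022     ]]
jars [[0.70967866 0.39050181 0.043     ]
 [0.70066768 0.32378315 0.043     ]
 [0.69918841 0.26471667 0.043     ]]
```

```bash
cat >> h.py <<'E'
def to(P,yaw,cur=None):
    o=r.get_obs();t=o['tool_pos'] if cur is None else cur[0];y=o['orientation'][2] if cur is None else cur[1]
    d=np.array(P)-t;X=np.array([np.cos(y),np.sin(y),0]);Y=np.array([np.sin(y),-np.cos(y),0])
    roll=-((np.rad2deg(np.deg2rad(yaw)-y)+180)%360-180)
    print('t %.2f'%o['t'],'pos',np.round(t,4),'yaw %.2f'%np.rad2deg(y),'-> xyz mm',np.round([d@X*1e3,d@Y*1e3,-d[2]*1e3],1),'roll %.1f'%roll,'q7 %.2f'%o['joint_positions'][6])
E
python3 -c "
from h import *
p=np.load('rest.npy');q=R2W(p,[-.115,.028,.23])[0];print(q);to(q,102.7)
o=r.get_obs();print(o['orientation'],o['joint_positions'])"
```

```text
[0.63791752 0.21927656 0.23      ]
t 0.25 pos [ 0.1599 -0.604   0.2309] yaw 14.82 -> xyz mm [ 672.8 -673.5    0.9] roll -87.9 q7 -0.08
[-3.14080862e+00  6.30634288e-05  2.58698089e-01] [ 1.20940062  0.43489054  0.02498846  1.57361901 -0.01161755  1.13401488
 -0.07511139]
```

Request:
apply_moves([
  [0, [0.034, -0.034, 0], -8.5],
  [0, [0.068, -0.068, 0], -17],
  [0, [0.102, -0.102, 0], -25.5],
  [0, [0.136, -0.136, 0], -34],
  [0, [0.17, -0.17, 0], -42],
])

```text
t: 0.75
tool_pos: [0.2814, -0.3946, 0.2314]
orientation: [3.141, 0.0, 0.998]
force: [1.2, 0.4, 0.2]
width: 0.145
gripper_force: 0.0
```

```bash
python3 -c "
from h import *
p=np.load('rest.npy');q=R2W(p,[-.115,.028,.23])[0];to(q,102.7)
print(r.get_obs()['joint_positions'],r.get_obs()['orientation'])"
```

```text
t 0.75 pos [ 0.2814 -0.3946  0.2314] yaw 57.16 -> xyz mm [709.1 -33.3   1.4] roll -45.5 q7 0.21
[ 1.02802259  0.2217616  -0.22372845  1.88991491  0.057079    1.03559432
  0.20737993] [3.14127662e+00 3.55787626e-04 9.97693360e-01]
```

Request:
apply_moves([
  [0, [0.048, 0, 0], 0],
  [0, [0.096, 0, 0], 0],
  [0, [0.144, 0, 0], 0],
  [0, [0.192, 0, 0], 0],
  [0, [0.24, -0.01, 0], 0],
])

```text
t: 1.25
tool_pos: [0.4052, -0.1886, 0.2316]
orientation: [3.14, -0.0, 0.991]
force: [-0.0, -0.7, -0.9]
width: -0.003
gripper_force: 0.0
```

Request:
apply_moves([
  [0, [0.048, 0, 0], -8],
  [0, [0.096, 0, 0], -16],
  [0, [0.144, 0, 0], -24],
  [0, [0.192, 0, 0], -32],
  [0, [0.24, -0.01, 0], -40],
])

```text
t: 1.75
tool_pos: [0.5281, 0.0172, 0.2313]
orientation: [3.141, 0.0, 1.694]
force: [0.2, -0.4, -0.0]
width: -0.0
gripper_force: 0.0
```

```bash
python3 -c "
from h import *
p=np.load('rest.npy');q=R2W(p,[-.115,.028,.23])[0];to(q,102.7)
print(r.get_obs()['joint_positions'],r.get_obs()['orientation'])"
```

```text
t 1.75 pos [0.5281 0.0172 0.2313] yaw 97.05 -> xyz mm [187.1 133.7   1.3] roll -5.7 q7 -0.23
[ 0.33706174  0.34681234 -0.61293251  1.76999939  0.22240298  1.09373585
 -0.22763708] [3.14089751e+00 3.36442620e-04 1.69379681e+00]
```

Request:
apply_moves([
  [0, [0.038, 0.027, 0], -2],
  [0, [0.076, 0.054, 0], -4],
  [0, [0.114, 0.08, 0], -5.7],
  [0, [0.15, 0.107, 0], -5.7],
  [0, [0.187, 0.134, 0], -5.7],
])

```text
t: 2.25
tool_pos: [0.6384, 0.2192, 0.231]
orientation: [-3.141, 0.001, 1.789]
force: [0.9, -0.6, 0.0]
width: -0.0
gripper_force: 0.0
```

```bash
python3 -c "
from h import *
p=np.load('rest.npy');q=R2W(p,[-.115,.028,.23])[0];to(q,102.7)
s=snap('wrist','w1.png');c,d=ray(s,[[320,200]]);print(c,d)
Q=[[-.076,.028,.126],deck(-.092,.046,0),deck(-.092,-.112,0),deck(-.034,-.05,.026)]
print(proj(s,R2W(p,Q)))"
```

```text
t 2.25 pos [0.6384 0.2192 0.231 ] yaw 102.49 -> xyz mm [ 0.2 -0.4  1. ] roll -0.2 q7 -0.46
[0.62021955 0.30252544 0.37447909] [[ 0.06776819 -0.33627617 -0.93948265]]
[[321.33809798 234.10982062]
 [337.20953308 202.76959713]
 [199.84385454 203.19794689]
 [245.46019317 254.73434449]]
```

View pics/w1.png

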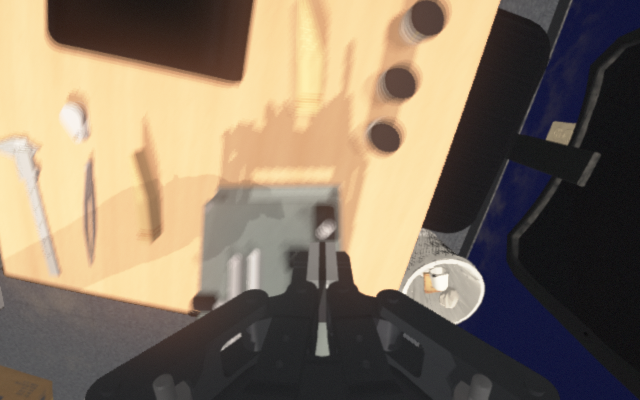

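Wrist view: toggle tip near (325,228), fence lower end near (252,250), deck front edge around y≈190–203. The model is about 5 px off. I'll enlarge this part to refine it.

```bash
python3 -c "
import cv2
a=cv2.imread('pics/w1.png');cv2.imwrite('pics/c2.png',cv2.resize(a[175:315,190:350],None,fx=4,fy=4,interpolation=cv2.INTER_CUBIC))"
```

```text
(no output)
```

View pics/c2.png

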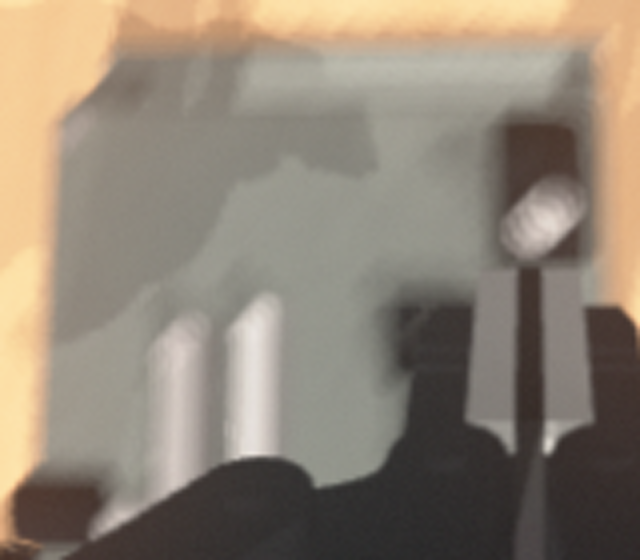

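```bash
python3 - <<'E'
from h import *
a=snap('top');b=snap('side');w=snap('wrist')
Q=np.array([deck(-.092,.046,0),deck(-.092,-.112,0),deck(.112,.046,0),deck(.112,-.112,0)])
T=np.array([[25,155],[68,348],[297,40],[352,262]])/3.3+[340,110]
S=np.array([[55,312],[298,318],[55,42],[287,40]])/3.3+[250,105]
QW=np.array([deck(-.092,-.112,0),deck(-.034,-.046,.026),deck(-.030,-.065,.026),[-.076,.028,.126]])
W=np.array([[205,205],[254.5,249],[236.5,254.5],[329,227]])
# side detail: fence, arm lower ends, toggle tip (crop B)
QS=np.array([deck(-.034,-.046,.026),deck(-.03,-.065,.026),[-.076,.028,.126]])
S2=np.array([[194,211],[224,206],[73,217]])/3.3+[250,105]
def f(p,k='tsw'):
    g=lambda s,q,x:(proj(s,R2W(p,q))-x).ravel()
    return np.r_[g(a,Q[1:3],T[1:3]),g(b,Q,S),g(b,QS,S2),g(w,QW,W)]
p=np.load('rest.npy');o=least_squares(f,p,loss='soft_l1');print(o.x,np.round(f(o.x),1).reshape(-1,2).tolist())
np.save('rest2.npy',o.x)
for n,m in(('top',lambda p:(proj(a,R2W(p,Q))-T).ravel()),('side',lambda p:np.r_[(proj(b,R2W(p,Q))-S).ravel(),(proj(b,R2W(p,QS))-S2).ravel()]),('w',lambda p:(proj(w,R2W(p,QW))-W).ravel())):
    x=least_squares(m,p,loss='soft_l1').x;print(n,x,np.round(m(x),1))
print(proj(w,r.get_obs()['tool_pos']))
E
```

```text
[ 0.63887477  0.10306554 -1.36778826] [[-1.2, -2.0], [-1.1, 0.5], [-3.6, 2.4], [-1.6, 0.0], [-0.9, 0.1], [-0.7, 0.4], [-1.9, 2.2], [-1.9, 2.0], [-2.3, 1.6], [-0.9, -2.3], [-1.0, 6.6], [-1.8, 4.7], [-2.1, 9.7]]
top [ 0.63668542  0.10149659 -1.33511123] [-0.9 -5.3  1.2 -0.3 -1.4  0.2  0.9  2.7]
side [ 0.63650704  0.09726485 -1.35589597] [-1.3  1.1  0.4 -1.9  0.3 -0.9  0.2 -1.   0.   0.7 -0.   0.4  0.   0.3]
w [ 0.64170458  0.11242724 -1.31682908] [-0.5 -4.6  1.1  1.3  0.5  0.2 -1.  -0.1]
[[320.43245746 260.65896139]]
```

Request:
apply_moves([
  [0, [0.01, 0, 0.04], 0],
  [0, [0.01, 0, 0.08], 0],
  [0, [0.01, 0, 0.117], 0],
  [0, [-0.005, 0, 0.117], 0],
  [0, [-0.015, 0, 0.117], 0],
], newtons=20)

```text
t: 2.95
tool_pos: [0.6414, 0.2, 0.1149]
orientation: [-3.141, 0.002, 1.787]
force: [-0.0, -0.7, -0.2]
width: -0.004
gripper_force: 0.0
```

Request:
apply_moves([
  [0, [-0.01, 0, 0], 0],
  [0, [-0.018, 0, 0], 0],
  [0, [-0.025, 0, 0], 0],
  [0, [-0.03, 0, 0], 0],
  [0, [-0.033, 0, 0], 0],
])

```text
t: 3.45
tool_pos: [0.6483, 0.1698, 0.1145]
orientation: [3.141, 0.001, 1.788]
force: [0.2, -1.2, 0.3]
width: -0.003
gripper_force: 0.0
```

```bash
python3 -c "
from h import *
s=snap('wrist','w2.png');b=snap('side','s2.png')
p=np.load('rest2.npy');to(R2W(p,[-.065,.028,.114])[0],102.7);print(r.get_obs()['force'])
cv2.imwrite('pics/c3.png',np.hstack([cv2.resize(s['image'][150:300,220:420],None,fx=2,fy=2),cv2.resize(b['image'][130:230,250:350],(300,300))]))"
```

```text
t 3.55 pos [0.6481 0.1702 0.1142] yaw 102.48 -> xyz mm [1.  5.5 0.2] roll -0.2 q7 -0.45
[ 0.43552043 -0.14737935  0.66299486]
```

View pics/c3.png

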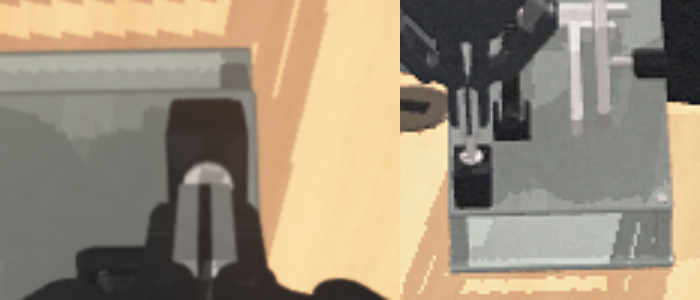

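The lever is no longer visible in front of the fingers and the force is near zero, so it has probably snapped over. I'll push a little further, back off, and check.

Request:
apply_moves([
  [0, [-0.003, 0, 0], 0],
  [0, [-0.006, 0, 0], 0],
  [0, [0.01, 0, 0], 0],
  [0, [0.06, 0, 0], 0],
  [0, [0.09, 0, -0.05], 0],
])

```text
t: 4.05
tool_pos: [0.6245, 0.2577, 0.1522]
orientation: [-3.132, -0.0, 1.793]
force: [-0.0, -0.5, -0.5]
width: 0.001
gripper_force: 0.0
```

Request:
apply_moves([
  [0, [0.01, 0, -0.05], 0],
  [0, [0.03, 0, -0.08], 0],
  [0, [0.04, 0, -0.1], 0],
  [0, [0.04, 0, -0.1], 0],
  [0, [0.04, 0, -0.1], 0],
])

```text
t: 4.55
tool_pos: [0.6202, 0.2947, 0.257]
orientation: [3.141, 0.0, 1.791]
force: [0.6, 0.5, -0.4]
width: 0.002
gripper_force: 0.0
```

```bash
python3 -c "
from h import *
s=snap('wrist','w3.png');b=snap('side','s3.png')
np.save('w3.npy',np.r_[s['rvec'],s['tvec']])
p=np.load('rest2.npy');to(R2W(p,[-.065,.028,.114])[0],102.7);print(r.get_obs()['force'])
cv2.imwrite('pics/c4.png',np.vstack([np.hstack([cv2.resize(s['image'][190:390,200:350],(450,600),interpolation=2)[:600],cv2.resize(b['image'][105:230,250:350],(350,437),interpolation=2)[:437].copy() if 0 else np.vstack([cv2.resize(b['image'][105:230,250:350],(350,437),interpolation=2),np.zeros((163,350,3),np.uint8)])])]))"
```

```text
t 4.65 pos [0.6203 0.293  0.2556] yaw 102.50 -> xyz mm [-124.9    6.   141.6] roll -0.2 q7 -0.56
[-0.35794728 -0.33629699  0.4096857 ]
```

View pics/c4.png

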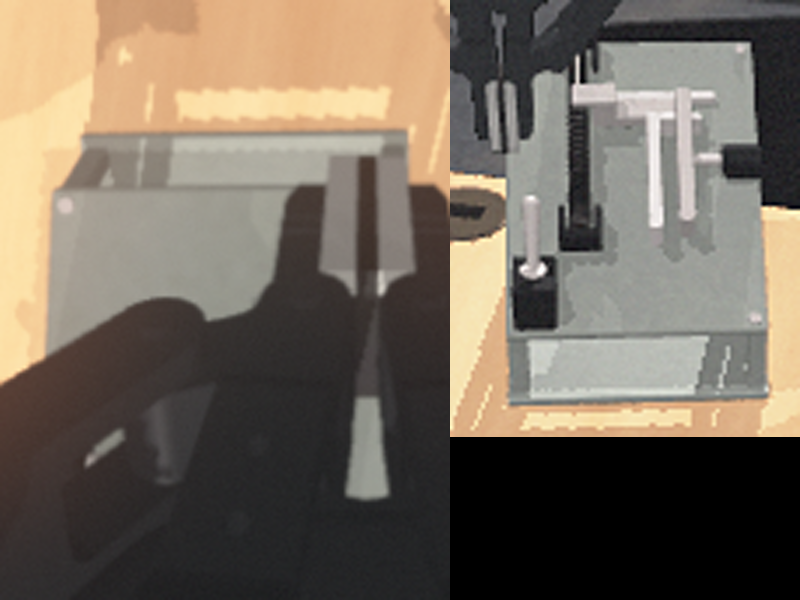

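The side view shows the lever now leaning up the slope, with the tip 75 crop px above its boss. Step 1 is done. Next I'll cross-check the rest pose with the deck corner at wrist px (220,253), then find the thick wedge.

```bash
python3 - <<'E'
from h import *
s=snap('wrist');e=np.load('w3.npy');print(np.abs(np.r_[s['rvec'],s['tvec']]-e).max())
s['rvec'],s['tvec']=e[:3],e[3:]
print('corner',onz(s,[[220,253.3]],.054),'base front edge',onz(s,[[228.3,234.3],[335,233.3]],.0))
for p in([ .6365,.09726,-1.3559],[.63667,.1015,-1.335],[.6417,.1124,-1.3168]): print(R2W(p,deck(-.092,-.112,0)),R2W(p,[[-.095,-.112,0],[-.095,.05,0]]))
# wedge mask in wrist3 and top: brightness vs desk
im=s['image'];
t=snap('top')
for n,i,roi in(('w',im,(0,0)),):
    hsv=cv2.cvtColor(i,cv2.COLOR_BGR2HSV);print(hsv[40:200:20,::40].tolist()[0][:3])
# wedge in top image
hs=cv2.cvtColor(t['image'],cv2.COLOR_BGR2HSV)
print(hs[165:200:3,255:325:6].tolist())
o=r.get_obs();
to([.591,.30,.24],105)
E
```

```text
0.003435791220207242
corner [[0.51443045 0.1520813  0.054     ]] base front edge [[0.50962632 0.15193589 0.        ]
 [0.66418104 0.18840366 0.        ]]
[[0.51008592 0.15121814 0.054     ]] [[0.50681778 0.16619129 0.        ]
 [0.66509154 0.20073717 0.        ]]
[[0.50915589 0.15280449 0.054     ]] [[0.50557555 0.16770608 0.        ]
 [0.66309278 0.20555209 0.        ]]
[[0.51327332 0.16137537 0.054     ]] [[0.50942237 0.17620932 0.        ]
 [0.66622476 0.21691572 0.        ]]
[[150, 3, 83], [20, 87, 251], [8, 114, 67]]
[[[19, 94, 247], [19, 95, 247], [19, 96, 248], [20, 96, 247], [19, 96, 247], [19, 97, 247], [19, 98, 246], [15, 114, 232], [15, 116, 228], [15, 118, 217], [15, 117, 215], [15, 119, 215]], [[19, 97, 246], [19, 96, 247], [19, 96, 247], [19, 98, 247], [19, 98, 247], [19, 98, 247], [19, 97, 246], [19, 98, 246], [18, 101, 244], [15, 119, 217], [15, 117, 215], [15, 117, 215]], [[19, 98, 247], [19, 98, 247], [19, 98, 247], [19, 100, 246], [19, 100, 246], [19, 97, 247], [18, 100, 246], [19, 101, 245], [19, 106, 242], [20, 108, 241], [15, 117, 215], [15, 117, 215]], [[18, 10
[... 1113 characters left out ...]
15, 119, 221], [15, 119, 216]], [[19, 97, 247], [19, 98, 247], [18, 101, 245], [16, 110, 237], [18, 106, 242], [18, 100, 246], [19, 98, 248], [19, 96, 247], [19, 98, 247], [19, 98, 247], [17, 110, 239], [15, 119, 216]], [[19, 100, 246], [19, 102, 246], [19, 102, 246], [19, 102, 246], [19, 101, 247], [19, 102, 246], [19, 99, 247], [19, 101, 247], [19, 101, 246], [18, 102, 246], [15, 121, 215], [15, 122, 215]], [[18, 104, 245], [18, 104, 245], [18, 105, 245], [18, 104, 245], [18, 103, 246], [18, 102, 246], [19, 101, 247], [19, 102, 246], [18, 103, 246], [18, 103, 246], [16, 116, 234], [16, 113, 236]]]
t 4.75 pos [0.6205 0.2927 0.2556] yaw 102.47 -> xyz mm [ 13.5 -27.3  15.6] roll -2.5 q7 -0.56
```

```bash
cat >> h.py <<'E'
def wedge(s,z=.03,lo=(20,60,150),roi=None,far=.6):
    hs=cv2.cvtColor(s['image'],cv2.COLOR_BGR2HSV);m=cv2.inRange(hs,lo,(35,255,255))
    if roi: k=np.zeros_like(m);k[roi[1]:roi[3],roi[0]:roi[2]]=255;m&=k
    m=cv2.morphologyEx(m,cv2.MORPH_OPEN,np.ones((3,3)))
    for c in sorted(cv2.findContours(m,cv2.RETR_EXTERNAL,cv2.CHAIN_APPROX_NONE)[0],key=cv2.contourArea)[::-1][:3]:
        if cv2.contourArea(c)<60: continue
        a=cv2.approxPolyDP(c,2.0,True).reshape(-1,2);P=onz(s,a,z)[:,:2]
        q=cv2.minAreaRect(c);print(cv2.contourArea(c),q,np.round(np.c_[a,P],3).tolist())
E
python3 - <<'E'
from h import *
wedge(snap('wrist'));print();wedge(snap('top'),roi=(240,150,400,280))
E
```

```text
19489.0 ((115.62007904052734, 119.30056762695312), (258.60235595703125, 208.6134490966797), 83.48019409179688) [[74.0, 1.0, 0.31, 0.415], [35.0, 1.0, 0.263, 0.407], [35.0, 5.0, 0.263, 0.403], [39.0, 7.0, 0.268, 0.402], [39.0, 18.0, 0.268, 0.39], [34.0, 19.0, 0.261, 0.388], [39.0, 24.0, 0.267, 0.384], [33.0, 36.0, 0.259, 0.369], [35.0, 39.0, 0.262, 0.366], [31.0, 41.0, 0.257, 0.363], [33.0, 48.0, 0.259, 0.356], [24.0, 44.0, 0.248, 0.359], [24.0, 39.0, 0.248, 0.364], [28.0, 37.0, 0.253, 0.367], [27.0, 33.0, 0.252, 0.371], [22.0, 37.0, 0.245, 0.366], [21.0, 31.0, 0.245, 0.372], [15.0, 31.0, 0.237, 0.371], [16.0, 25.0, 0.238, 0.378], [17.0, 29.0, 0.24, 0.374], [24.0, 28.0, 0.248, 0.376], [24.0, 21.0, 0.249, 0.384], [21.0, 24.0, 0.245, 0.38], [19.0, 22.0, 0.242, 0.382], [19.0, 15.0, 0.243, 0.389], [16.0, 20.0, 0.239, 0.383], [11.0, 18.0, 0.233, 0.384], [14.0, 15.0, 0.237, 0.388], [15.0, 1.0, 0.238, 0.403], [9.0, 4.0, 0.231, 0.399], [9.0, 9.0, 0.23, 0.394], [12.0, 10.0, 0.234, 0.393], [9.0, 11.0, 0.23, 0.392], [9.0, 20.0, 0.23, 0.382], [12.0, 21.0, 0.234, 0.381], [6.0, 32.0, 0.225, 0.368],
[... 5029 characters left out ...]
, 0.377, 0.212], [330.0, 260.0, 0.403, 0.226]]
487.0 ((380.5, 235.5), (21.0, 37.0), 90.0) [[399.0, 246.0, 0.439, 0.061], [399.0, 234.0, 0.467, 0.06], [396.0, 230.0, 0.477, 0.068], [399.0, 226.0, 0.487, 0.06], [362.0, 227.0, 0.483, 0.15], [364.0, 235.0, 0.464, 0.145], [373.0, 239.0, 0.454, 0.123], [374.0, 243.0, 0.445, 0.121], [379.0, 239.0, 0.455, 0.109], [384.0, 243.0, 0.445, 0.097], [396.0, 242.0, 0.448, 0.068]]
232.0 ((288.0946350097656, 177.9324493408203), (9.77365493774414, 33.99984359741211), 81.02737426757812) [[305.0, 176.0, 0.606, 0.29], [303.0, 172.0, 0.616, 0.295], [288.0, 173.0, 0.613, 0.332], [272.0, 182.0, 0.59, 0.371], [272.0, 185.0, 0.582, 0.37], [304.0, 180.0, 0.596, 0.292]]
```

Request:
apply_moves([
  [1, [0, 0, 0.03], 0],
  [1, [-0.02, -0.005, 0.06], 0],
  [1, [-0.035, -0.01, 0.105], 0],
  [1, [-0.035, -0.01, 0.105], -1],
  [1, [-0.035, -0.01, 0.105], -2],
])

```text
t: 5.35
tool_pos: [0.6185, 0.2574, 0.1524]
orientation: [-3.14, -0.0, 1.825]
force: [0.3, 0.7, 1.0]
width: 0.843
gripper_force: 0.0
```

```bash
python3 - <<'E'
from h import *
to([.601,.292,.03],105)
s=snap('wrist','w4.png');np.save('w4.npy',np.r_[s['rvec'],s['tvec']])
print(proj(s,[[.6064,.274,.03],[.5755,.387,.03]]))
E
```

```text
t 5.35 pos [0.6185 0.2574 0.1524] yaw 104.57 -> xyz mm [ 37.9  -8.2 122.4] roll -0.4 q7 -0.53
[[313.52410976 168.24024584]
 [310.42408781  24.98934087]]
```

View pics/w4.png

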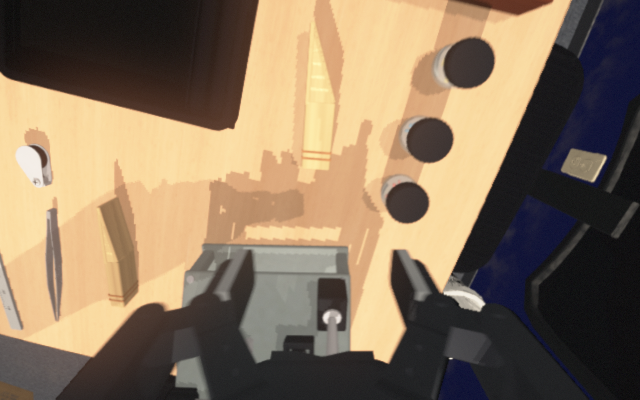

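```bash
python3 - <<'E'
from h import *
s=snap('wrist');e=np.load('w4.npy');s['rvec'],s['tvec']=e[:3],e[3:]
print(np.round(onz(s,[[303,165],[332,167],[334,104],[305,104],[310,22],[317,15]],.03),4).tolist())
im=cv2.imread('pics/w4.png');hs=cv2.cvtColor(im,cv2.COLOR_BGR2HSV)
for y in (145,125,105,80,50,25): 
    print(y,[tuple(int(k) for k in im[y,x]) for x in range(294,346,3)])
C=onz(s,[[185,272],[349,271]],.054);print(C,onz(s,[[332,317]],.092))
p=[.638,.0985,-1.345];print(R2W(p,[deck(-.092,-.112,0),deck(-.092,.046,0),[-.058,.028,.092]]))
E
```

```text
[[0.5964, 0.2745, 0.03], [0.6224, 0.2794, 0.03], [0.6096, 0.333, 0.03], [0.5857, 0.3268, 0.03], [0.5747, 0.389, 0.03], [0.5788, 0.3953, 0.03]]
145 [(146, 197, 240), (145, 197, 240), (143, 194, 239), (140, 199, 238), (161, 226, 251), (170, 234, 253), (168, 233, 253), (167, 231, 252), (168, 232, 253), (158, 223, 249), (157, 222, 249), (156, 221, 249), (147, 210, 243), (151, 205, 245), (162, 218, 250), (161, 218, 250), (159, 216, 249), (158, 212, 248)]
125 [(147, 200, 243), (143, 194, 240), (146, 197, 241), (138, 188, 234), (160, 225, 250), (168, 232, 253), (172, 236, 253), (166, 231, 252), (167, 232, 253), (153, 219, 248), (154, 220, 248), (160, 224, 250), (156, 221, 249), (130, 182, 227), (129, 174, 226), (161, 218, 250), (160, 217, 250), (162, 219, 250)]
105 [(146, 197, 242), (140, 191, 238), (142, 193, 239), (143, 194, 240), (150, 215, 246), (165, 228, 252), (172, 235, 253), (168, 233, 253), (160, 225, 251), (155, 221, 248), (154, 221, 249), (161, 226, 251), (163, 227, 251), (159, 223, 250), (125, 170, 222), (135, 182, 232), (159, 216, 250), (160, 218, 250)]
80 [(161, 218, 250), (14
[... 424 characters left out ...]
, (160, 224, 249), (145, 206, 242), (127, 172, 223), (123, 168, 221), (122, 166, 221), (123, 168, 222), (124, 169, 222), (122, 167, 221), (129, 178, 230), (151, 209, 248)]
25 [(154, 211, 248), (155, 212, 248), (156, 213, 249), (156, 212, 248), (157, 214, 249), (148, 203, 244), (162, 227, 251), (137, 195, 236), (125, 169, 221), (125, 170, 222), (126, 171, 222), (127, 171, 222), (126, 170, 222), (126, 170, 222), (144, 198, 243), (159, 215, 249), (154, 211, 248), (153, 210, 248)]
[[0.51170267 0.15120745 0.054     ]
 [0.66184772 0.19230058 0.054     ]] [[0.65066228 0.16826731 0.092     ]]
[[0.5110053  0.15107705 0.054     ]
 [0.66499465 0.18645049 0.054     ]
 [0.65230406 0.16129645 0.092     ]]
```

Request:
apply_moves([
  [1, [0, 0, 0], -8.5],
  [1, [0, 0, 0], -17],
  [1, [0, 0, 0], -25.5],
  [1, [0, 0, 0], -34],
  [1, [0, 0, 0], -42.5],
])

```text
t: 5.95
tool_pos: [0.6195, 0.2595, 0.1551]
orientation: [3.138, 0.002, 2.573]
force: [0.2, 0.4, -0.2]
width: 1.002
gripper_force: 0.0
```

Request:
apply_moves([
  [1, [0, 0, 0], -8.5],
  [1, [0, 0, 0], -17],
  [1, [0, 0, 0], -25.5],
  [1, [0, 0, 0], -34],
  [1, [0, 0, 0], -42.5],
])

```text
t: 6.45
tool_pos: [0.6196, 0.2592, 0.155]
orientation: [3.14, 0.004, -2.969]
force: [-0.3, -0.4, 0.1]
width: 0.998
gripper_force: 0.0
```

Request:
apply_moves([
  [1, [0, 0, 0], -8.5],
  [1, [0, 0, 0], -17],
  [1, [0, 0, 0], -25.5],
  [1, [0, 0, 0], -34],
  [1, [0, 0, 0], -42.5],
])

```text
t: 6.95
tool_pos: [0.6196, 0.259, 0.1549]
orientation: [-3.14, 0.003, -2.228]
force: [-0.3, 0.3, -0.5]
width: 0.998
gripper_force: 0.0
```

Request:
apply_moves([
  [1, [0, 0, 0], -8.5],
  [1, [0, 0, 0], -17],
  [1, [0, 0, 0], -25.5],
  [1, [0, 0, 0], -34],
  [1, [0, 0, 0], -42.5],
])

```text
t: 7.45
tool_pos: [0.6196, 0.2588, 0.1548]
orientation: [-3.139, 0.002, -1.487]
force: [-0.8, 0.4, 0.4]
width: 0.995
gripper_force: 0.0
```

```bash
python3 - <<'E'
from h import *
to([.606,.2947,.006],280.7);o=r.get_obs();print(o['joint_positions'],o['orientation'])
E
```

```text
t 7.45 pos [0.6196 0.2588 0.1548] yaw -85.17 -> xyz mm [-36.9  10.5 148.8] roll -5.9 q7 2.12
[ 0.16461524  0.88728999 -1.21009896  1.47842317  0.83870506  1.35214955
  2.12449042] [-3.13882527e+00  1.51693689e-03 -1.48650931e+00]
```

Request:
apply_moves([
  [0.65, [-0.037, 0.01, 0.03], -5],
  [0.65, [-0.037, 0.01, 0.07], -5.5],
  [0.65, [-0.037, 0.01, 0.1], -5.5],
  [0.65, [-0.037, 0.01, 0.13], -5.5],
  [0.65, [-0.037, 0.01, 0.149], -5.5],
])

```text
t: 7.95
tool_pos: [0.6065, 0.2942, 0.0029]
orientation: [-3.141, -0.0, -1.397]
force: [0.6, -0.7, 0.7]
width: 0.647
gripper_force: 0.0
```

Request:
apply_moves([
  [0.65, [0, 0, 0], 0],
  [0.1, [0, 0, 0], 0],
  [0.1, [0, 0, 0], 0],
  [0.1, [0, 0, 0], 0],
  [0.1, [0, 0, 0], 0],
], newtons=40)

```text
t: 8.45
tool_pos: [0.6066, 0.2946, 0.0056]
orientation: [-3.139, 0.002, -1.396]
force: [0.2, -0.6, 6.7]
width: 0.301
gripper_force: 40.3
```

```bash
python3 - <<'E'
from h import *
to([.606,.2947,.006],280.7);o=r.get_obs();print(o['joint_positions'],o['width'],o['gripper_force'],o['force'])
E
```

```text
t 8.45 pos [0.6066 0.2946 0.0056] yaw -79.99 -> xyz mm [-0.2  0.6 -0.4] roll -0.7 q7 2.05
[ 0.07628021  1.04631431 -1.10998393  1.58204731  1.00338225  1.16681744
  2.05429308] 0.3012942378631428 40.262078046798706 [ 0.1737858  -0.61067399  6.65233849]
```

Request:
apply_moves([
  [0.1, [0, 0, -0.05], 0],
  [0.1, [0, 0, -0.1], 8],
  [0.1, [0, 0, -0.15], 16],
  [0.1, [0, 0, -0.2], 24],
  [0.1, [0, 0, -0.245], 32],
])

```text
t: 8.95
tool_pos: [0.6053, 0.294, 0.252]
orientation: [-3.14, 0.002, -1.96]
force: [1.0, 0.6, -2.2]
width: 0.3
gripper_force: 39.8
```

Request:
apply_moves([
  [0.1, [0, 0, -0.01], 8.5],
  [0.1, [0, 0, -0.02], 17],
  [0.1, [0, 0, -0.02], 25.5],
  [0.1, [0, 0, -0.02], 34],
  [0.1, [0, 0, -0.02], 42.5],
])

```text
t: 9.45
tool_pos: [0.6053, 0.2938, 0.2694]
orientation: [3.142, 0.001, -2.702]
force: [0.5, 0.3, -2.2]
width: 0.3
gripper_force: 39.7
```

Request:
apply_moves([
  [0.1, [0, 0, 0], 8.5],
  [0.1, [0, 0, 0], 17],
  [0.1, [0, 0, 0], 25.5],
  [0.1, [0, 0, 0], 34],
  [0.1, [0, 0, 0], 42.5],
])

```text
t: 9.95
tool_pos: [0.6052, 0.2939, 0.2692]
orientation: [3.141, 0.001, 2.84]
force: [0.7, 0.2, 0.2]
width: 0.297
gripper_force: 39.7
```

```bash
python3 - <<'E'
from h import *
to([.584,.086,.27],103);o=r.get_obs();print(o['joint_positions'],o['width'],o['gripper_force'],o['force'])
E
```

```text
t 9.95 pos [0.6052 0.2939 0.2692] yaw 162.71 -> xyz mm [ -41.5 -204.8   -0.8] roll 59.7 q7 0.39
[-0.05705597  0.62063555 -0.82799703  1.33846754  0.45223623  1.37308931
  0.39237036] 0.29712910449159696 39.73337531089783 [0.73122297 0.17124879 0.20062721]
```

Request:
apply_moves([
  [0.1, [-0.008, -0.041, 0], 8.5],
  [0.1, [-0.017, -0.082, 0], 17],
  [0.1, [-0.025, -0.123, 0], 25.5],
  [0.1, [-0.033, -0.164, 0], 34],
  [0.1, [-0.0415, -0.205, 0], 42.5],
])

```text
t: 10.45
tool_pos: [0.5848, 0.0842, 0.2692]
orientation: [3.14, 0.0, 2.098]
force: [0.7, -0.2, -0.5]
width: 0.298
gripper_force: 39.7
```

Request:
apply_moves([
  [0.1, [0, 0, 0], 8.5],
  [0.1, [0, 0, 0], 16.5],
  [0.1, [0, 0, 0], 16.5],
  [0.1, [0, 0, 0], 16.5],
  [0.1, [0, 0, 0], 16.5],
])

```text
t: 10.95
tool_pos: [0.5854, 0.086, 0.2685]
orientation: [3.141, -0.0, 1.82]
force: [0.5, 0.9, -0.5]
width: 0.299
gripper_force: 39.7
```

```bash
python3 - <<'E'
from h import *
to([.584,.086,.27],103);o=r.get_obs();print(o['joint_positions'],o['width'],o['gripper_force'],o['force'])
s=snap('wrist','w5.png');np.save('w5.npy',np.r_[s['rvec'],s['tvec']]);b=snap('side','s5.png')
p=[.638,.0985,-1.335];print(proj(s,R2W(p,[deck(-.034,-.046,.026),deck(-.03,-.065,.026),deck(-.092,-.112,0),deck(-.092,.046,0)])))
im=np.zeros((600,800,3),np.uint8);A=cv2.resize(s['image'][60:360,160:560],None,fx=1.4,fy=1.4);
A=cv2.resize(s['image'][100:300,200:400],(600,600),interpolation=2);im[:,:600]=A
B=cv2.resize(b['image'][80:200,270:350],(200,300));im[:300,600:]=B;cv2.imwrite('pics/c5.png',im)
E
```

```text
t 10.95 pos [0.5854 0.086  0.2685] yaw 104.27 -> xyz mm [ 0.4 -1.3 -1.5] roll 1.3 q7 -0.22
[ 0.20144454  0.42754981 -0.62826852  1.56486302  0.26114746  1.23401382
 -0.22165996] 0.29866295452139874 39.73170340061188 [ 0.5320074   0.92503488 -0.46737357]
[[330.0947348  136.39434704]
 [311.30063555 139.8697308 ]
 [271.75818415  96.56543684]
 [409.82026594  98.72116176]]
```

View pics/c5.png

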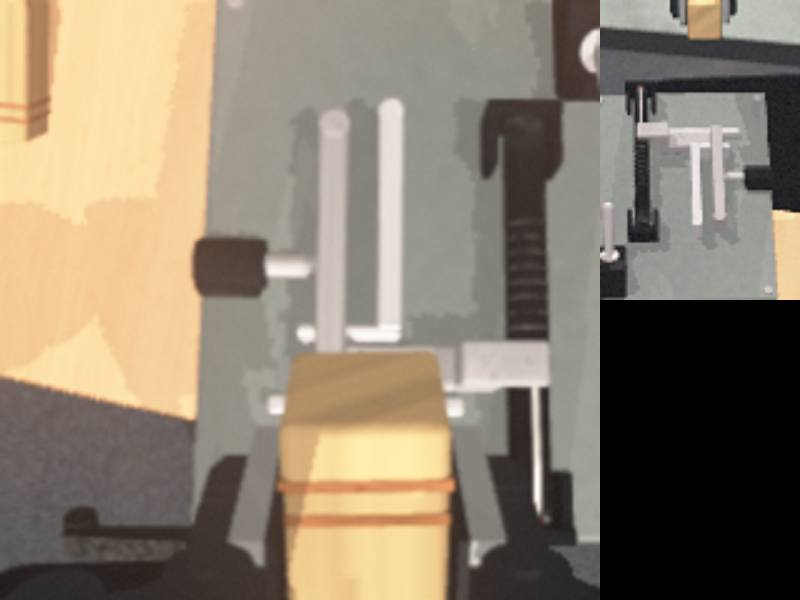

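View: the wedge is held tail toward the camera. Fence lower end is at px (330,132), arm lower end (311,137), and the nose's left corners (382.7,214.3) and (383.3,228.3). The predictions agree to within about 4 px. I'll refit from these.

```bash
cat >> h.py <<'E'
def rest(): return np.load('rest3.npy')
def TCP(g_u,g_v,g_w): # grasp point in deck coords -> TCP rest frame
    q=deck(g_u,g_v,g_w);q[2]-=r.grip_depth;return q
E
python3 - <<'E'
from h import *
s=snap('wrist');e=np.load('w5.npy');s['rvec'],s['tvec']=e[:3],e[3:]
Q=np.array([deck(-.034,-.046,.026),deck(-.03,-.065,.026),deck(.048,.004,.033),deck(.062,.004,.033),deck(.044,-.042,.026)])
W=np.array([[330.3,132.3],[311,136.7],[382.7,214.3],[383.3,228.3],[334.2,208]])
f=lambda p:(proj(s,R2W(p,Q))-W).ravel()
o=least_squares(f,[.638,.0985,-1.335],loss='soft_l1');print(o.x,np.round(f(o.x),1))
g=lambda p:(proj(s,R2W(p[:3],Q)+[0,0,p[3]])-W).ravel()
o2=least_squares(g,[.638,.0985,-1.335,0]);print(o2.x,np.round(g(o2.x),1))
p=o.x;np.save('rest3.npy',p)
# wedge tail edges at crop: top far corner (282,430),(448,430)
print('wedge centre x at tail', proj(s,r.get_obs()['tool_pos']), (282+448)/2/3+200)
yaw=np.rad2deg(p[2])+180;print(yaw)
# wedge: tail 18 mm from grasp; tip=grasp+.102 ; wedge centreline v=-.063
for g in(-.160,-.134,-.060): 
    t=R2W(p,TCP(g,-.063,.024))[0];print(g,t);to(t,yaw)
E
```

```text
[ 0.63709481  0.10173216 -1.34091007] [-0.   0.5  0.4 -0.5  0.2 -1.  -0.1 -0.  -0.6  1.3]
[ 6.37118496e-01  1.01724217e-01 -1.34202774e+00 -7.08003061e-05] [ 0.1  0.4  0.5 -0.6  0.2 -1.  -0.1 -0.1 -0.6  1.2]
wedge centre x at tail [[321.29468501 256.73437892]] 321.6666666666667
103.17151238470464
-0.16 [0.54144365 0.23397963 0.02208461]
t 11.10 pos [0.5854 0.0857 0.2681] yaw 104.14 -> xyz mm [154.6  -6.4 246. ] roll 1.0 q7 -0.22
-0.134 [0.54657445 0.21205533 0.03508461]
t 11.10 pos [0.5854 0.0857 0.2681] yaw 104.14 -> xyz mm [132.1  -6.8 233. ] roll 1.0 q7 -0.22
-0.06 [0.56117749 0.1496554  0.07208461]
t 11.10 pos [0.5854 0.0857 0.2681] yaw 104.14 -> xyz mm [ 68.   -7.9 196. ] roll 1.0 q7 -0.22
```

```bash
python3 - <<'E'
from h import *
p=rest();d=r.grip_depth
A=R2W(p,[-.141,-.065,.118-d])[0];B=R2W(p,[-.1395,-.065,.0475-d])[0]
to(A,103.17);print(A,B)
E
```

```text
t 11.10 pos [0.5854 0.0857 0.2681] yaw 104.14 -> xyz mm [145.   -8.6 168.8] roll 1.0 q7 -0.22
[0.5416756  0.22421144 0.0993    ] [0.5420174 0.2227509 0.0288   ]
```

Request:
apply_moves([
  [0.1, [0.045, -0.002, 0.01], 1],
  [0.1, [0.085, -0.005, 0.03], 1],
  [0.1, [0.115, -0.0075, 0.07], 1],
  [0.1, [0.135, -0.0085, 0.11], 1],
  [0.1, [0.145, -0.0085, 0.155], 1],
])

```text
t: 11.6
tool_pos: [0.5415, 0.2271, 0.1127]
orientation: [3.14, -0.002, 1.802]
force: [0.7, 0.1, -1.2]
width: 0.302
gripper_force: 39.8
```

Request:
apply_moves([
  [0.1, [0, 0, 0.01], 0],
  [0.1, [0, 0, 0.01], 0],
  [0.1, [0, 0, 0.01], 0],
  [0.1, [0, 0, 0.01], 0],
  [0.1, [0, 0, 0.01], 0],
], newtons=20)

```text
t: 12.1
tool_pos: [0.5434, 0.2238, 0.105]
orientation: [3.139, -0.0, 1.797]
force: [0.1, -0.6, -0.7]
width: 0.299
gripper_force: 39.7
```

```bash
python3 - <<'E'
from h import *
p=rest();d=r.grip_depth
to(R2W(p,[-.1395,-.065,.0475-d])[0],103.17);o=r.get_obs();print(o['force'],o['width'],o['gripper_force'])
E
```

```text
t 12.10 pos [0.5434 0.2238 0.105 ] yaw 102.96 -> xyz mm [-0.8 -1.6 76.2] roll -0.2 q7 -0.61
[ 0.14236198 -0.58120457 -0.66026243] 0.29905160355688015 39.72425401210785
```

Request:
apply_moves([
  [0.1, [-0.001, -0.0015, 0.01], 0],
  [0.1, [-0.001, -0.0015, 0.02], 0],
  [0.1, [-0.001, -0.0015, 0.027], 0],
  [0.1, [-0.001, -0.0015, 0.034], 0],
  [0.1, [-0.001, -0.0015, 0.04], 0],
])

```text
t: 12.6
tool_pos: [0.5408, 0.2241, 0.0629]
orientation: [3.141, -0.001, 1.799]
force: [0.1, 4.6, 4.3]
width: 0.298
gripper_force: 39.0
```

Request:
apply_moves([
  [0.1, [0, 0, 0.006], 0],
  [0.1, [0, 0, 0.012], 0],
  [0.1, [0, 0, 0.018], 0],
  [0.1, [0, 0, 0.025], 0],
  [0.1, [0, 0, 0.036], 0],
])

```text
t: 13.1
tool_pos: [0.5414, 0.2217, 0.0268]
orientation: [3.141, 0.001, 1.797]
force: [0.2, -0.8, 7.2]
width: 0.291
gripper_force: 42.1
```

```bash
python3 - <<'E'
from h import *
p=rest();d=r.grip_depth
to(R2W(p,[-.1395,-.065,.0475-d])[0],103.17);o=r.get_obs();print(o['force'],o['torque'],o['width'],o['gripper_force'])
b=snap('side','s6.png')
E
```

```text
t 13.10 pos [0.5414 0.2217 0.0268] yaw 102.97 -> xyz mm [ 0.9  0.8 -2. ] roll -0.2 q7 -0.68
[ 0.1773322  -0.76885675  7.16936496] [-0.36173115 -0.22609075  0.01919534] 0.2913274491732914 42.06365346908569
```

Request:
apply_moves([
  [0.1, [-0.004, 0.001, -0.003], 0],
  [0.1, [-0.009, 0.001, -0.006], 0],
  [0.1, [-0.014, 0.001, -0.009], 0],
  [0.1, [-0.019, 0.001, -0.012], 0],
  [0.1, [-0.024, 0.001, -0.015], 0],
], newtons=60)

```text
t: 13.65
tool_pos: [0.5474, 0.1986, 0.0425]
orientation: [-3.142, 0.0, 1.797]
force: [-0.1, -0.3, -0.6]
width: 0.293
gripper_force: 62.1
```

```bash
python3 - <<'E'
from h import *
p=rest();d=r.grip_depth
to(R2W(p,TCP(-.060,-.0645,.024))[0],103.17);o=r.get_obs();print(o['force'],o['torque'],o['width'],o['gripper_force'])
b=snap('side','s7.png');w=snap('wrist')
A=np.hstack([cv2.resize(b['image'][100:250,250:350],(400,600),interpolation=2),cv2.resize(w['image'][100:400,200:400],(400,600),interpolation=2)]);cv2.imwrite('pics/c6.png',A)
E
```

```text
t 13.65 pos [0.5474 0.1986 0.0425] yaw 102.99 -> xyz mm [-50.8   1.  -29.5] roll -0.2 q7 -0.62
[-0.07497182 -0.26879129 -0.55389606] [0.04509374 0.01370847 0.01273536] 0.2928251700955671 62.10588812828064
```

Request:
apply_moves([
  [0.1, [-0.005, 0.001, -0.003], 0],
  [0.1, [-0.01, 0.001, -0.006], 0],
  [0.1, [-0.015, 0.001, -0.009], 0],
  [0.1, [-0.02, 0.001, -0.012], 0],
  [0.1, [-0.026, 0.001, -0.015], 0],
])

```text
t: 14.25
tool_pos: [0.5544, 0.1759, 0.0577]
orientation: [3.14, -0.002, 1.8]
force: [2.4, 6.7, -3.8]
width: 0.293
gripper_force: 61.7
```

```bash
python3 - <<'E'
from h import *
p=rest();d=r.grip_depth
to(R2W(p,TCP(-.060,-.0645,.024))[0],103.17);o=r.get_obs();print(o['force'],o['torque'],o['width'],o['gripper_force'])
E
```

```text
t 14.25 pos [0.5544 0.1759 0.0577] yaw 103.11 -> xyz mm [-27.1  -0.8 -14.4] roll -0.1 q7 -0.57
[ 2.40591667  6.6537556  -3.79122794] [ 1.22853329 -0.27360744  0.1545604 ] 0.29307717809097567 61.72293663024902
```

Request:
apply_moves([
  [0.1, [-0.005, 0, -0.003], 0],
  [0.1, [-0.01, 0, -0.006], 0],
  [0.1, [-0.015, 0, -0.0085], 0],
  [0.1, [-0.02, 0, -0.0115], 0],
  [0.1, [-0.024, 0, -0.0135], 0],
])

```text
t: 14.75
tool_pos: [0.5599, 0.1526, 0.0712]
orientation: [3.14, -0.002, 1.799]
force: [1.8, 5.5, -4.1]
width: 0.291
gripper_force: 61.6
```

```bash
python3 - <<'E'
from h import *
p=rest();d=r.grip_depth
to(R2W(p,TCP(-.060,-.0645,.024))[0],103.17);o=r.get_obs();print(o['force'],o['torque'],o['width'],o['gripper_force'])
a=snap('side')['image'];b=cv2.imread('pics/side0.png')
print([a[133+k,286:312,1].tolist() for k in(0,2)],b[133,286:312,1].tolist())
E
```

```text
t 14.75 pos [0.5599 0.1526 0.0712] yaw 103.09 -> xyz mm [-3.2 -1.  -0.9] roll -0.1 q7 -0.51
[ 1.81714521  5.53695747 -4.14915642] [ 1.32408674 -0.39877448  0.08567356] 0.29123691745693936 61.593393087387085
[[36, 36, 42, 114, 135, 138, 208, 207, 208, 205, 203, 206, 119, 43, 49, 48, 51, 43, 52, 55, 54, 52, 49, 49, 45, 50], [36, 35, 38, 88, 138, 142, 137, 131, 151, 151, 146, 131, 80, 45, 46, 45, 51, 50, 52, 47, 50, 50, 48, 53, 50, 53]] [210, 205, 209, 207, 205, 208, 211, 212, 211, 212, 205, 186, 206, 205, 204, 193, 197, 208, 204, 209, 207, 209, 203, 211, 212, 211]
```

Request:
apply_moves([
  [0.1, [-0.002, 0, -0.001], 0],
  [0.1, [-0.004, 0, -0.002], 0],
  [0.1, [-0.004, 0, -0.002], 0],
  [0.1, [-0.004, 0, -0.002], 0],
  [0.1, [-0.004, 0, -0.002], 0],
])

```text
t: 15.3
tool_pos: [0.5611, 0.1479, 0.0732]
orientation: [3.14, -0.001, 1.798]
force: [2.3, 4.3, 1.2]
width: 0.294
gripper_force: 62.1
```

```bash
python3 - <<'E'
from h import *
p=rest();d=r.grip_depth
to(R2W(p,TCP(-.060,-.0645,.024))[0],103.17);o=r.get_obs();print(o['force'],o['torque'],o['width'],o['gripper_force'])
a=snap('side')['image'];b=cv2.imread('pics/side0.png')
print(a[133,280:300,1].tolist(),b[133,280:300,1].tolist())
# expected nose-left-end px at catch 0 and 16 mm
s=snap('side');print(proj(s,R2W(p,[deck(.055,.004-k,.033) for k in(0,.011,.0135,.016)])))
E
```

```text
t 15.30 pos [0.5611 0.1479 0.0732] yaw 103.04 -> xyz mm [ 1.7 -1.   1.1] roll -0.1 q7 -0.51
[2.28294261 4.31088365 1.17722674] [ 1.03459321 -0.53065237  0.09539073] 0.29381786415416294 62.13034272193909
[158, 160, 161, 128, 22, 34, 39, 37, 43, 116, 135, 139, 203, 209, 206, 203, 205, 204, 118, 43] [160, 157, 160, 121, 96, 218, 210, 205, 209, 207, 205, 208, 211, 212, 211, 212, 205, 186, 206, 205]
[[283.91622174 132.20083704]
 [289.06183989 132.10153773]
 [290.23083604 132.0791336 ]
 [291.39965523 132.05679019]]
```

Request:
apply_moves([
  [0.45, [0, 0, 0], 0],
  [0.45, [0, 0, 0], 0],
  [0.45, [0, 0, 0], 0],
  [0.45, [0, 0, -0.03], 0],
  [0.45, [0, 0, -0.07], 0],
])

```text
t: 15.9
tool_pos: [0.5587, 0.1459, 0.1415]
orientation: [-3.136, 0.001, 1.798]
force: [0.5, -0.3, -1.0]
width: 0.45
gripper_force: 0.0
```

Request:
apply_moves([
  [0.45, [0, 0, -0.04], 0],
  [0.45, [0, 0, -0.08], 0],
  [0.45, [-0.03, 0.02, -0.11], 0],
  [0.45, [-0.05, 0.045, -0.12], 0],
  [0.45, [-0.06, 0.06, -0.125], 0],
])

```text
t: 16.4
tool_pos: [0.6346, 0.0992, 0.2692]
orientation: [3.139, 0.002, 1.794]
force: [-0.4, -0.6, -0.6]
width: 0.447
gripper_force: 0.0
```

```bash
python3 - <<'E'
from h import *
p=rest();d=r.grip_depth
s=snap('side','s8.png');a=s['image']
print(a[133,280:300,1].tolist())
to(R2W(p,TCP(.017,0,.0245))[0],103.17);print(TCP(.017,0,.0245))
w=snap('wrist','w8.png')
print(proj(w,R2W(p,[deck(.055,-.012,.033),deck(-.060,-.063,.03)])))
A=np.hstack([cv2.resize(a[100:220,265:345],(400,600),interpolation=2),cv2.resize(w['image'][100:400,220:420],(400,600),interpolation=2)]);cv2.imwrite('pics/c7.png',A)
E
```

```text
[158, 160, 157, 128, 21, 28, 39, 38, 43, 112, 137, 142, 201, 204, 207, 205, 195, 179, 174, 178]
t 16.45 pos [0.6363 0.0983 0.2687] yaw 102.73 -> xyz mm [  0.7   1.6 157.7] roll -0.4 q7 -0.26
[0.00247243 0.         0.11101762]
[[310.31783708 219.86868276]
 [260.35663953 107.81483698]]
```

View pics/c7.png

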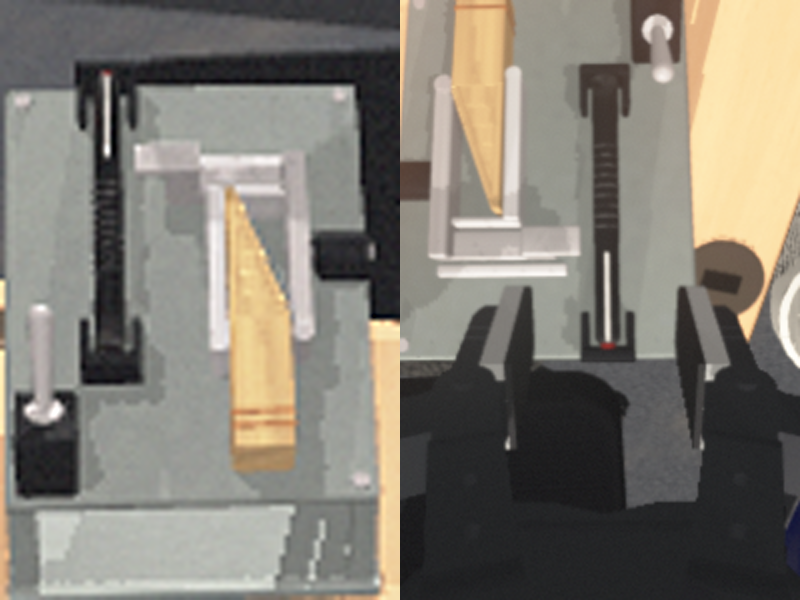

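The side view shows the wedge seated in the channel, the nose moved clear of the penlight and the toggle off. The wrist view shows the penlight centred between the fingers. I'll descend and grasp it.

Request:
apply_moves([
  [0.45, [0.001, 0.0015, 0.04], 0],
  [0.45, [0.001, 0.0015, 0.08], 0],
  [0.45, [0.001, 0.0015, 0.11], 0],
  [0.45, [0.001, 0.0015, 0.135], 0],
  [0.45, [0.001, 0.0015, 0.155], 0],
])

```text
t: 17.0
tool_pos: [0.6316, 0.1036, 0.1104]
orientation: [-3.138, -0.0, 1.799]
force: [0.2, 0.0, 1.0]
width: 0.447
gripper_force: 0.0
```

Request:
apply_moves([
  [0.45, [0, 0, 0.001], 0],
  [0, [0, 0, 0.001], 0],
  [0, [0, 0, 0.001], 0],
  [0, [0, 0, 0.001], 0],
  [0, [0, 0, 0.001], 0],
], newtons=30)

```text
t: 17.5
tool_pos: [0.6344, 0.1039, 0.1131]
orientation: [3.139, -0.0, 1.798]
force: [1.0, 0.5, 4.2]
width: 0.146
gripper_force: 33.5
```

```bash
python3 - <<'E'
from h import *
p=rest()
to(R2W(p,TCP(.017,0,.0245))[0],103.17);o=r.get_obs();print(o['force'],o['width'],o['gripper_force'])
E
```

```text
t 17.50 pos [0.6344 0.1039 0.1131] yaw 103.02 -> xyz mm [-5.2  2.1  2.1] roll -0.1 q7 -0.35
[0.97294287 0.47365381 4.1766429 ] 0.14619096633841777 33.4803855791688
```

Request:
apply_moves([
  [0, [0.004, 0, -0.007], 0],
  [0, [0.008, 0, -0.014], 0],
  [0, [0.013, 0, -0.022], 0],
  [0, [0.018, 0, -0.045], 0],
  [0, [0.018, 0, -0.085], 0],
])

```text
t: 18.0
tool_pos: [0.6272, 0.1218, 0.1956]
orientation: [-3.136, -0.001, 1.8]
force: [0.2, -0.8, -0.6]
width: 0.149
gripper_force: 32.8
```

Request:
apply_moves([
  [0, [0, 0, -0.03], 0],
  [0, [0.02, 0, -0.05], 0],
  [0, [0.06, 0, -0.05], 0],
  [0, [0.1, 0, -0.05], 0],
  [0, [0.14, 0, -0.05], 0],
])

```text
t: 18.5
tool_pos: [0.597, 0.2591, 0.2476]
orientation: [3.141, -0.0, 1.798]
force: [0.9, -0.4, 0.2]
width: 0.151
gripper_force: 32.8
```

```bash
python3 - <<'E'
from h import *
to([.402,.44,.12],90);o=r.get_obs();print(o['force'],o['width'],o['gripper_force'])
s=snap('side','s9.png');a=s['image']; print(a[133,280:300,1].tolist())
E
```

```text
t 18.50 pos [0.597  0.2591 0.2476] yaw 103.02 -> xyz mm [ 220.2 -149.2  127.6] roll 13.0 q7 -0.53
[ 0.87889645 -0.40095873  0.16242829] 0.15110418794991903 32.8330796957016
[36, 34, 43, 43, 56, 51, 36, 37, 57, 161, 151, 153, 46, 50, 47, 74, 175, 211, 208, 214]
```

Request:
apply_moves([
  [0, [0.04, -0.026, 0], 0],
  [0, [0.08, -0.053, 0], 4],
  [0, [0.12, -0.08, 0], 8],
  [0, [0.16, -0.108, 0.02], 13],
  [0, [0.198, -0.134, 0.04], 13],
])

```text
t: 19.05
tool_pos: [0.423, 0.4199, 0.2088]
orientation: [3.14, -0.001, 1.569]
force: [0.5, 0.7, -0.8]
width: 0.149
gripper_force: 32.8
```

```bash
python3 - <<'E'
from h import *
to([.402,.44,.08],90);o=r.get_obs();print(o['force'],o['width'],o['gripper_force'])
s=snap('side','s9.png');a=s['image']; print(a[133,280:300,1].tolist())
E
```

```text
t 19.05 pos [0.423  0.4199 0.2088] yaw 89.87 -> xyz mm [ 20.1 -21.  128.8] roll -0.1 q7 -1.15
[ 0.5136844   0.70114983 -0.76613602] 0.14867108072815002 32.82481849193573
[158, 159, 162, 162, 98, 39, 45, 39, 57, 141, 136, 161, 202, 205, 210, 204, 203, 207, 209, 212]
```

Request:
apply_moves([
  [0, [0.02, -0.02, 0.03], 0],
  [0, [0.02, -0.02, 0.07], 0],
  [0, [0.02, -0.02, 0.11], 0],
  [0, [0.02, -0.02, 0.14], 0],
  [0, [0.02, -0.02, 0.165], 0],
])

```text
t: 19.6
tool_pos: [0.4041, 0.4376, 0.0414]
orientation: [-3.14, 0.002, 1.572]
force: [-0.7, 0.4, 0.5]
width: 0.151
gripper_force: 32.8
```

Request:
apply_moves([
  [0, [0, 0, 0.008], 0],
  [0, [0, 0, 0.016], 0],
  [0, [0, 0, 0.024], 0],
  [0, [0, 0, 0.031], 0],
  [0, [0, 0, 0.034], 0],
])

```text
t: 20.1
tool_pos: [0.406, 0.4372, 0.0102]
orientation: [3.14, 0.002, 1.57]
force: [-1.1, -7.6, 14.0]
width: 0.147
gripper_force: 36.9
```

```bash
python3 - <<'E'
from h import *
to([.402,.44,.009],90);o=r.get_obs();print(o['force'],o['width'],o['gripper_force'])
E
```

```text
t 20.10 pos [0.406  0.4372 0.0102] yaw 89.96 -> xyz mm [ 2.8 -4.   1.2] roll -0.0 q7 -1.34
[-1.05353042 -7.5941557  14.0024919 ] 0.14731734486220446 36.86165392398834
```

Request:
apply_moves([
  [0.4, [0, 0, 0], 0],
  [0.4, [0, 0, 0], 0],
  [0.4, [0, 0, 0], 0],
  [0.4, [0, 0, -0.02], 0],
  [0.4, [0, 0, -0.05], 0],
])

```text
t: 20.6
tool_pos: [0.404, 0.4375, 0.0581]
orientation: [-3.139, 0.002, 1.572]
force: [1.1, 0.7, -0.1]
width: 0.401
gripper_force: 0.0
```

Request:
apply_moves([
  [0.4, [0, 0, -0.04], 0],
  [0.4, [0, 0, -0.08], 0],
  [0.4, [0, 0, -0.12], 0],
  [0.4, [0, 0, -0.12], 0],
  [0.4, [0, 0, -0.12], 0],
])

```text
t: 21.1
tool_pos: [0.4051, 0.4388, 0.1799]
orientation: [3.14, -0.002, 1.571]
force: [-0.7, -0.6, -0.6]
width: 0.404
gripper_force: 0.0
```

```bash
python3 - <<'E'
from h import *
a=snap('side','s10.png');b=snap('top','t10.png');w=snap('wrist','w10.png')
print(a['image'][133,280:300,1].tolist())
o=r.get_obs();print(o['force'],o['t'],o['width'])
# difference from start inside tray, side view
d=cv2.absdiff(a['image'],cv2.imread('pics/side0.png')).max(2)
k=np.zeros_like(d);k[255:390,300:435]=1
m=((d>25)&(k>0)).astype(np.uint8)*255;m=cv2.morphologyEx(m,cv2.MORPH_OPEN,np.ones((2,2)))
for c in cv2.findContours(m,0,2)[0]:
    if cv2.contourArea(c)>20:print(cv2.contourArea(c),cv2.minAreaRect(c),onz(a,[cv2.minAreaRect(c)[0]],.019))
# bright ring / clip on the penlight in wrist
print(proj(w,[[.404,.49,.019],[.404,.35,.019]]))
E
```

```text
[157, 156, 160, 163, 95, 38, 42, 35, 63, 140, 137, 161, 203, 207, 204, 204, 205, 205, 210, 208]
[-0.69262604 -0.50871426 -0.71172204] 21.25 0.395433186929567
24.5 ((378.0, 310.5), (7.0, 6.0), 90.0) [[0.40388796 0.4067166  0.019     ]]
26.0 ((380.4384460449219, 290.4923400878906), (2.4806947708129883, 17.240825653076172), 7.125016689300537) [[0.40409775 0.3594598  0.019     ]]
25.0 ((399.5, 258.5), (5.0, 9.0), 90.0) [[0.37548447 0.26994708 0.019     ]]
49.0 ((309.0, 258.0), (4.0, 16.0), 90.0) [[0.54763757 0.30100662 0.019     ]]
[[321.40434405 126.53964714]
 [321.4284093  251.29884778]]
```

Request:
apply_moves([
  [0.4, [-0.03, -0.03, 0], 0],
  [0.4, [-0.07, -0.05, 0], 0],
  [0.4, [-0.11, -0.07, 0], 0],
  [0.4, [-0.15, -0.09, 0], 0],
  [0.4, [-0.18, -0.1, 0], 0],
])

```text
t: 21.75
tool_pos: [0.3025, 0.2552, 0.1774]
orientation: [-3.139, 0.003, 1.572]
force: [1.2, 0.5, 0.2]
width: 0.404
gripper_force: 0.0
```

```bash
python3 - <<'E'
from h import *
print(r.get_obs()['tool_pos'])
for n,(x0,y0,x1,y1) in(('side',(335,262,425,385)),('top',(195,228,303,295))):
    a=snap(n);i=a['image'][y0:y1,x0:x1];g=i.max(2);print(n,'bg',np.median(g),g.max())
    d=cv2.absdiff(i,cv2.imread(f'pics/{n}0.png')[y0:y1,x0:x1]).max(2)
    for nm,m in(('bright',(g>100)),('diff',d>10)):
        m=m.astype(np.uint8)*255
        for c in cv2.findContours(m,0,2)[0]:
            if len(c)>5:
                q=cv2.boxPoints(cv2.minAreaRect(c));e=sorted([(q[0]+q[1])/2,(q[2]+q[3])/2],key=lambda v:v[1]) if np.linalg.norm(q[0]-q[1])<np.linalg.norm(q[1]-q[2]) else [(q[1]+q[2])/2,(q[3]+q[0])/2]
                e=np.array(e)+[x0,y0];print(nm,cv2.contourArea(c),e.round(1).tolist(),onz(a,e,.019).round(4).tolist())
E
```

```text
[0.3024999  0.25517378 0.17744422]
side bg 34.0 255
bright 19.5 [[380.4, 280.9], [378.3, 298.0]] [[0.4063, 0.3359, 0.019], [0.4061, 0.3781, 0.019]]
bright 29.5 [[424.0, 263.5], [400.0, 263.5]] [[0.3282, 0.2751, 0.019], [0.3737, 0.2835, 0.019]]
diff 2.5 [[347.0, 383.0], [338.0, 383.0]] [[0.4362, 0.5573, 0.019], [0.4497, 0.5598, 0.019]]
diff 2.0 [[406.6, 380.7], [399.6, 382.7]] [[0.347, 0.5372, 0.019], [0.3574, 0.5426, 0.019]]
diff 2.5 [[352.0, 379.0], [349.0, 382.0]] [[0.4297, 0.5491, 0.019], [0.4335, 0.5551, 0.019]]
diff 1.0 [[337.6, 377.8], [336.4, 380.2]] [[0.4517, 0.551, 0.019], [0.4528, 0.5554, 0.019]]
diff 1.5 [[388.0, 378.5], [394.0, 378.5]] [[0.3755, 0.5384, 0.019], [0.3664, 0.5367, 0.019]]
diff 0.5 [[373.5, 375.6], [369.5, 378.6]] [[0.398, 0.5373, 0.019], [0.4034, 0.5436, 0.019]]
diff 0.0 [[380.0, 375.0], [377.0, 375.0]] [[0.3882, 0.5344, 0.019], [0.3927, 0.5352, 0.019]]
diff 0.0 [[363.9, 374.4], [359.9, 375.4]] [[0.4128, 0.5378, 0.019], [0.4187, 0.5406, 0.019]]
diff 0.0 [[408.5, 373.5], [407.0, 375.0]] [[0.3449, 0.5239, 0.019], [0.347, 0.527, 0.019]]
diff 0.0 [[419.0, 373.0]
[... 5787 characters left out ...]
], [0.4188, 0.2993, 0.019]]
diff 0.0 [[362.3, 261.7], [364.3, 263.7]] [[0.4454, 0.2921, 0.019], [0.4409, 0.2968, 0.019]]
diff 2.0 [[351.1, 262.9], [355.7, 266.4]] [[0.466, 0.2992, 0.019], [0.4561, 0.3069, 0.019]]
top bg 57.0 163
bright 17.0 [[284.0, 258.0], [267.0, 258.0]] [[0.4059, 0.3369, 0.019], [0.4053, 0.3778, 0.019]]
diff 27.0 [[302.0, 291.0], [287.0, 291.0]] [[0.3287, 0.2917, 0.019], [0.3282, 0.3274, 0.019]]
diff 71.0 [[265.0, 256.6], [285.0, 258.1]] [[0.4084, 0.3829, 0.019], [0.4058, 0.3344, 0.019]]
diff 55.0 [[240.9, 255.9], [261.1, 257.1]] [[0.4093, 0.4408, 0.019], [0.4072, 0.3922, 0.019]]
diff 13.0 [[233.0, 256.0], [229.0, 256.0]] [[0.4088, 0.4599, 0.019], [0.4086, 0.4696, 0.019]]
```

Clip ends placed on the z = 19 mm plane agree to 1 mm between the top and side views. So the penlight lies flat in the tray at about (0.406, 0.41), and the catch was still open at the last check.

```bash
python3 -c "
from h import *
print(snap('side')['image'][133,280:300,1].tolist());print(r.finish_job())"
```

```text
[159, 158, 161, 161, 97, 40, 41, 41, 56, 139, 138, 159, 203, 205, 204, 206, 204, 205, 208, 212]
the job is handed in; nothing more can be done
None
```

The job is handed in, with no verdict returned: by the camera checks the switch is off, the thick wedge holds the catch open by itself, and the penlight lies flat on the tray floor; no move was made near the thin wedge or jars, though I did not re-measure them.

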